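Make up the table kit and the baking kit

TASK

Make up two kits from the stock at the back of the worktop. The table kit goes on the blue tray: the wooden pepper mill in its larger well and the salt shaker in its smaller well; the baking kit goes on the green tray: the green-lidded spice jar in its larger well and the brown dropper bottle in its smaller well. Everything must end standing upright on the floor of its well; tip none of the four over, and leave the white cup and the match box where they are.

Things in the scene. Friction and masses are not known exactly. Their poses are not given: they have to be found in the camera images.
- blue_tray: fixed blue plastic tray, 110 (its x) x 230 (its y) x 12 mm high, a steel bow (22 mm high, 10 mm out) at each end. Origin: centre of its underside, z up. Two round flat wells with white floors, 6 mm deep (floor 6 mm above the origin): the larger, 82 mm across, at its own (x, y) = (0, +55) mm; the smaller, 62 mm across, at (0, -55) mm. Lies left or right, turned up to 20 degrees
- green_tray: fixed green plastic tray, 110 (its x) x 230 (its y) x 12 mm high, a steel bow (22 mm high, 10 mm out) at each end. Origin: centre of its underside, z up. Two round flat wells with white floors, 6 mm deep (floor 6 mm above the origin): the larger, 70 mm across, at its own (x, y) = (0, +55) mm; the smaller, 52 mm across, at (0, -55) mm. Lies left or right, turned up to 20 degrees
- pepper_mill: brown wooden pepper mill with a round head and a small metal knob, standing upright, 150 mm tall; body up to 58 mm across (z 0 to 108 mm), round head 50 mm across from 109 to 139 mm (widest near 124 mm, a good place to grip), knob 12 mm above it; the head does not turn. Origin at the centre of its underside, z up
- salt_shaker: clear glass salt shaker with white salt and a grey top, standing upright, 90 mm tall; round, 43 mm across up to 70 mm, the top 34 mm across. Origin at the centre of its underside, z up
- spice_1: round glass spice jar with a green screw lid and green label, standing upright, 106 mm tall, 45 mm across; the lid takes up the top 20 mm. Origin at the centre of its underside, z up
- vanilla_drops: small round brown dropper bottle with a black rubber teat, standing upright, 102 mm tall; body 32 mm across up to 70 mm, collar 24 mm across up to 77 mm, the teat 13 mm across. Origin at the centre of its underside, z up
- espresso_cup_1: bystander among the stock: loose white espresso cup, 64 mm across, 50 mm tall, handle along its -y (87 mm overall). Origin below the middle of the whole, handle included. Belongs to no kit; a second such cup, fixed, stands well off to the right
- match_box: bystander among the stock: loose red match box lying flat, 37 (its x) x 56 (its y) x 17 mm, origin at the centre of its underside. Belongs to no kit
Things that resemble listed ones, but are neither listed nor needed, are in the scene too. Leave any yellow look-alike of the spice_1 alone.

How it is judged:
At the end, for the whole second after the job is handed in: Each of the four pieces in its own well as the goal says: its origin within 15 mm of the well centre along each tray axis, its underside 2 to 9 mm above the tray underside (well floor 6 mm), within 0.12 rad of upright, released and at rest (x of pepper_mill in the frame of blue_tray between -0.015 and 0.015 m and y of pepper_mill in the frame of blue_tray between 0.04 and 0.07 m and z of pepper_mill in the frame of blue_tray between 0.002 and 0.009 m and angle between each of pepper_mill, salt_shaker, spice_1, vanilla_drops's own z axis and vertical below 0.12 rad and linear speed of each of pepper_mill, salt_shaker, spice_1, vanilla_drops below 0.02 m/s and x of salt_shaker in the frame of blue_tray between -0.015 and 0.015 m and y of salt_shaker in the frame of blue_tray between -0.07 and -0.04 m and z of salt_shaker in the frame of blue_tray between 0.002 and 0.009 m and x of spice_1 in the frame of green_tray between -0.015 and 0.015 m and y of spice_1 in the frame of green_tray between 0.04 and 0.07 m and z of spice_1 in the frame of green_tray between 0.002 and 0.009 m and x of vanilla_drops in the frame of green_tray between -0.015 and 0.015 m and y of vanilla_drops in the frame of green_tray between -0.07 and -0.04 m and z of vanilla_drops in the frame of green_tray between 0.002 and 0.009 m); the robot touches nothing.
It fails at once if one of the four kit pieces is tipped over (more than 0.6 rad) (angle between any of pepper_mill, salt_shaker, spice_1, vanilla_drops's own z axis and vertical above 0.6 rad).
It fails at once if the white cup or the match box is moved by more than 20 mm (distance of any of espresso_cup_1, match_box from where it was at the start of the episode above 0.02 m).
It also fails if it takes over 112 s, if anything falls off the work surface, if the arm or the gripper's body presses on something with over 40 N, if the wrist force passes 120 N, or if a joint passes its speed limit or range.

ROBOT

A 6-joint arm with a two-finger parallel gripper is mounted at the origin on the work surface; the furniture and walls round the work are solid. World frame = base frame: x ahead of the robot, y to its left, z up, the work surface at z = 0. Lengths are in m, angles in rad, forces in N, time in s.
With the tool pointing down it reaches from about 0.375 to 0.9 m from the base axis. Payload 3.1 kg.
Tool frame: the origin (TCP) lies on the centre line of the jaws, within the pads' length; the fingertips stand 14 mm ahead of it and the grasp point (between the pads) lies 5 mm behind it; z points along the fingers, y is the line along which they close (so a half turn about z gives the same grasp; the last joint's range is limited). The gripper opens to 87 mm and grips with 3 to 60 N. Pads are 19 mm wide; open, the fingers measure 117 mm over their backs; the gripper's body (75 mm by 190 mm) begins 51 mm behind the grasp point.
Start: joints at [1, 0.527, 1.433, -0, 1.181, -0.178], TCP at [0.239, 0.577, 0.237] pointing down, gripper open.
Joint ranges: [-3.08, 3.08], [-0.75, 2.2], [0.22, 2.44], [-1.43, 4.57], [0, 2.65], [-2.85, 2.85]. Speed limits (rad/s): [2.79, 2.79, 3.14, 3.14, 3.14, 3.14].

INTERFACE

Orientations are given as a unit quaternion [x, y, z, w].
In Python, from rig import robot gives the robot as it stands.
- The arm moves only by the tool move_arm, never from a script. Its argument "commands" is a list of rows, each an object with "hand": the finger opening in cm, from 0 to 8.7; "travel": the shift along the tool's x, y, z in cm, a list of three; "twist": the turn, a rotation vector about the tool's x, y, z in degrees, a list of three. In form: [{"hand": hand, "travel": [dx, dy, dz], "twist": [wx, wy, wz]}, ...]. A call has 1 to 5 rows; each row shifts and turns the commanded pose from where the row before left it, along the tool's axes as they then stand; what a row does not reach is not made up. A row lasts 1/12 s, in which the tool goes at most 41.7 mm and 7.16 degrees, less where a joint would pass 70% of its speed; a pose out of reach is approached as far as the arm can. A call is refused whole if a number of a shift passes 4.17 or a number of a turn 7.16, either way. A call with a gripper value outside its range is refused whole. The fingers move at their own pace and stop on an object; "force" is the grip in N (left out, the last holds). Time passes only in rows, so rows that do not move let the fingers close. It gives the time, the measured TCP pose, the force, the opening and the grip force at its end, in the units of the state.
- robot.get_obs(): the state, without advancing time (a new reading comes with each control period).
- robot.camera(name): name is "scene" or "side" or "wrist"; returns a dict with "frame" (384x512x3 uint8, red, green, blue), "fov_y" (degrees; the focal length in pixels is half the picture's height over the tangent of half this angle, whatever the lens; pixels are square), "cx", "cy" (the principal point, pixels), "extrinsics" (4x4, takes a point from camera to world coordinates); the wrist camera has in their place "T_tool_cam" (4x4, takes a point from camera to tool coordinates, whose origin is the TCP and whose axes are the flange's). Camera axes: x right, y down, z forward; pixel columns grow to the right and rows downward; lengths in m; the calibration is good to about 2 mm. A picture is of the moment at which its call begins: read the wrist's pose just before it. There is no depth.
- robot.hand_in(): hands the job in; it is judged then, once.
The state is a dict: "time": time; "q": joint angles; "joint_velocities": joint speeds; "joint_torque": joint torques, N m; "position": TCP position; "tool_rot": TCP orientation; "ft_force": force on the tool from outside, world axes, zero at the start; "moment": the same for the moment, N m; "grip_width": finger opening in m; "grip_force": force on a finger pad.
Only numpy, scipy, OpenCV 4.12 (cv2) and the standard library are available. Lean on these libraries where they do the work, as an engineer would, in place of code of your own. Each camera call takes 0.05 s, during which the arm holds its last target. There are 200 camera calls.

## Working session

There is one attempt and no reset: what is moved stays moved. The work goes in short steps, Python scripts to look and compute and a tool call to move; the robot and the scene stay as the last step left them, time stands still between calls to the robot, and variables do not carry over. Pictures are saved under pics/ and viewed, at most 14 in all, crops included, and the job is handed in when it is done.

Besides the shell and the picture viewer there is one more tool, called as name([rows], argument=value, ...), one row to a line, values as JSON. move_arm: Moves the arm, as the interface text tells. Its arguments: {"type":"object","properties":{"commands":{"type":"array"},"force":{"type":"number"}},"required":["commands"]}

```bash
mkdir -p pics; ls
python3 - <<'E'
from rig import robot
import cv2,numpy as np,pickle
d={}
for n in("scene","side","wrist"):
    o=robot.get_obs();c=robot.camera(n);d[n]=(o,c)
    cv2.imwrite(f"pics/{n}0.png",c["frame"][:,:,::-1])
    print(n,c["fov_y"],c["cx"],c["cy"],c.get("extrinsics",c.get("T_tool_cam")))
pickle.dump(d,open("d0.pkl","wb"));print(o)
E
```

```text
pics
scene 57.745055996350736 255.67162807078768 193.06980882517152 [[-0.74283674 -0.41324647  0.52670763  0.06365202]
 [-0.66947009  0.45637091 -0.58611892  0.48652769]
 [ 0.00183753 -0.78800568 -0.61566523  0.57498977]
 [ 0.          0.          0.          1.        ]]
side 52.96598533827584 255.21144207846268 193.23249026675015 [[-0.99278484 -0.08523785  0.0843373   0.45497797]
 [-0.11910573  0.61969622 -0.77575152  0.68486975]
 [ 0.01385988 -0.7801994  -0.62537732  0.60034123]
 [ 0.          0.          0.          1.        ]]
wrist 60.835908257504535 257.97176278286327 189.9874752630797 [[-6.45864898e-04 -9.60491091e-01 -2.78309983e-01  7.64898000e-02]
 [ 9.99999504e-01 -8.31495470e-04  5.48954125e-04 -3.87229555e-04]
 [-7.58679037e-04 -2.78309490e-01  9.60491152e-01 -1.48317594e-01]
 [ 0.00000000e+00  0.00000000e+00  0.00000000e+00  1.00000000e+00]]
{'time': 0.1, 'q': array([ 9.99509798e-01,  5.28353819e-01,  1.43377189e+00,  1.00184541e-05,
        1.18141152e+00, -1.78483472e-01]), 'joint_velocities': array([-8.67263744e-04, -2.68479931e-03, -4.13260702e-03, -4.00150672e-04,
        2.78429530e-03,  5.26333624e-05]), 'joint_torque': array([-3.81987229e-04, -4.40984881e+01, -1.77150124e+01,  6.34642085e-02,
        5.34262578e-02, -5.18175898e-05]), 'position': array([0.23884986, 0.57687469, 0.2356821 ]), 'tool_rot': array([ 1.95143088e-01,  9.80774301e-01, -9.03067669e-04, -3.60329628e-04]), 'ft_force': array([-0.41203836,  0.3733938 , -0.41560039]), 'moment': array([-0.06139987, -0.04304987,  0.01119881]), 'grip_force': 0.0, 'grip_width': 0.08680493369300117}
```

View pics/scene0.png

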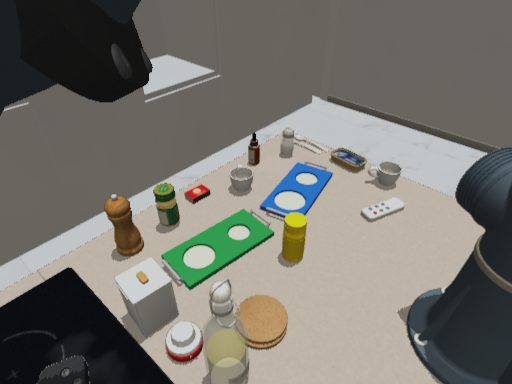

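View pics/side0.png

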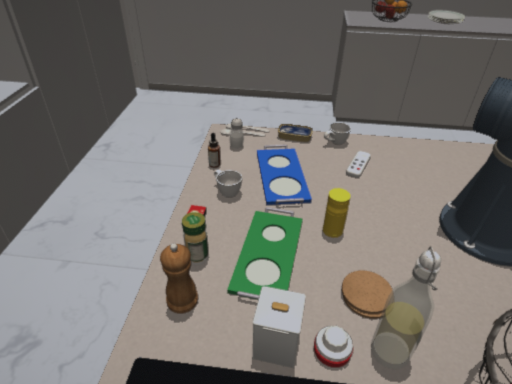

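The scene picture shows the mill at (125,225), green-lidded jar (166,205), shaker (288,142), dropper (254,150), the loose cup (241,180), match box (197,193), the blue tray (298,190) and the green tray (218,245).

Look-alikes:
- Jar: green (166,205) or yellow (294,238). I choose green.
- Shaker: (288,142), or the glass cruet (222,300) and the red/white pot (185,338). I choose (288,142).
- Dropper: only (254,150).
- Mill: only (125,225).
- Cup: the fixed one is at (388,174).

Next is a close crop to check these choices, plus the measurements.

```bash
cat > h.py <<'E'
import numpy as np,cv2,pickle
from scipy.spatial.transform import Rotation as R
def ray(c,u,v,T=None):
    T=c["extrinsics"] if T is None else T
    f=192/np.tan(np.radians(c["fov_y"]/2))
    d=T[:3,:3]@np.array([(u-c["cx"])/f,(v-c["cy"])/f,1.]);return T[:3,3],d/np.linalg.norm(d)
def plane(c,u,v,z,T=None):
    o,d=ray(c,u,v,T);return o+d*(z-o[2])/d[2]
def tri(rs):
    A=sum(np.eye(3)-np.outer(d,d) for o,d in rs);b=sum((np.eye(3)-np.outer(d,d))@o for o,d in rs)
    p=np.linalg.solve(A,b);return p,[np.linalg.norm(np.cross(d,p-o)) for o,d in rs]
def wristT(o,c):
    T=np.eye(4);T[:3,:3]=R.from_quat(o["tool_rot"]).as_matrix();T[:3,3]=o["position"];return T@c["T_tool_cam"]
def go(o,x,y,z,yaw=None):
    # shift in tool axes (cm) needed
    M=R.from_quat(o["tool_rot"]).as_matrix()
    return np.round(M.T@(np.array([x,y,z])-o["position"])*100,2)
E
python3 - <<'E'
from h import *
d=pickle.load(open("d0.pkl","rb"))
pts={"scene":{"bL":(290,202),"bS":(307,179),"gL":(199,257),"gS":(239,233)},"side":{"bL":(286,186),"bS":(279,162),"gL":(263,272),"gS":(278,234)}}
for n in pts:
    c=d[n][1];hsv=cv2.cvtColor(c["frame"],cv2.COLOR_RGB2HSV);print(n)
    m=((hsv[:,:,1]<75)&(hsv[:,:,2]>150)).astype(np.uint8)
    k,l,s,ce=cv2.connectedComponentsWithStats(m,connectivity=4)
    for a,(u,v) in pts[n].items():
        i=l[v,u];
        cn=max(cv2.findContours((l==i).astype(np.uint8),0,1)[0],key=len);e=cv2.fitEllipse(cn)
        print(a,i,s[i],ce[i].round(1),np.round(e[0],1),plane(c,*e[0],.006).round(4))
W=[]
for n,P in(("scene",[(122,222),(166,203),(288,142),(254,150)]),("side",[(179,276),(195,235),(237,132),(214,151)])):
    W.append(np.hstack([cv2.resize(cv2.getRectSubPix(d[n][1]["frame"],(50,74),p),(200,296),interpolation=cv2.INTER_CUBIC) for p in P]))
cv2.imwrite("pics/m1.png",np.vstack(W)[:,:,::-1])
E
```

```text
scene
bL 19 [275 191  31  19 452] [289.5 200.3] [289.5 200.3] [ 0.4654 -0.0914  0.006 ]
bS 13 [296 173  21  12 194] [306.  178.4] [306.  178.4] [ 0.4904 -0.1995  0.006 ]
gL 28 [183 245  32  24 584] [198.7 256.6] [198.8 256.6] [0.4925 0.1919 0.006 ]
gS 27 [228 226  22  14 244] [238.5 232.5] [238.5 232.5] [0.4806 0.0818 0.006 ]
side
bL 21 [269 178  32  18 439] [284.8 186.5] [284.8 186.5] [ 0.4644 -0.0896  0.006 ]
bS 20 [268 157  22  11 178] [278.3 161.9] [278.3 161.9] [ 0.4887 -0.1978  0.006 ]
gL 5 [    0    88   512   296 93713] [239.4 246.7] [243.1 248.2] [0.5384 0.1336 0.006 ]
gS 35 [263 227  22  15 257] [273.3 233.7] [273.3 233.7] [0.4792 0.0824 0.006 ]
```

View pics/m1.png

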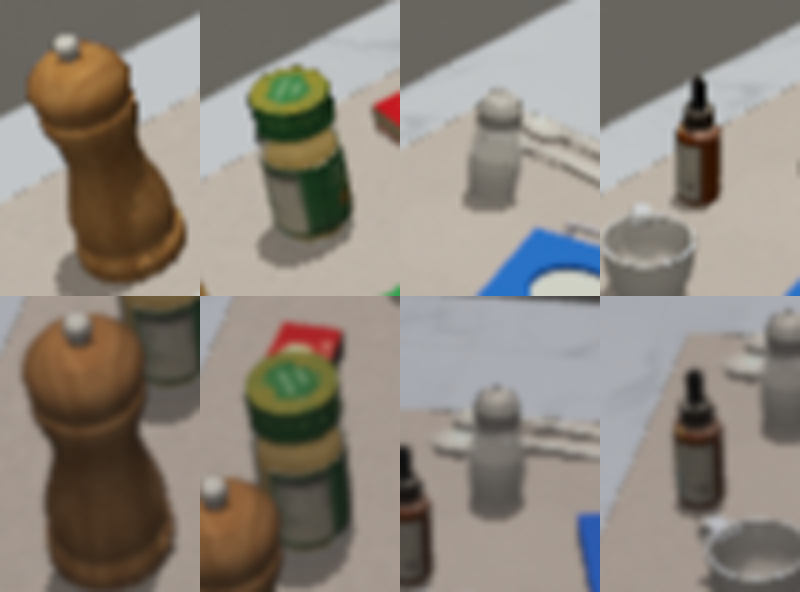

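The crops confirm the choices: the mill has a round head and metal knob, the jar has a green lid, the shaker has a grey top and the dropper has a black teat. Next I triangulate the tops.

Run:
```python
from h import *
d=pickle.load(open("d0.pkl","rb"))
C={"scene":[(122,222),(166,203),(288,142),(254,150)],"side":[(179,276),(195,235),(237,132),(214,151)]}
L={"scene":[(66,45),(90,88),(98,91),(98,79)],"side":[(77,29),(93,82),(96,90),(95,76)]}
Z=[.144,.106,.089,.101]
for i,nm in enumerate(["mill","spice","salt","van"]):
    rs=[];q=[]
    for n in C:
        u,v=[C[n][i][k]+(L[n][i][k]+.5)/4-.5-(24.5,36.5)[k] for k in(0,1)]
        c=d[n][1];rs.append(ray(c,u,v));q.append(plane(c,u,v,Z[i])[:2].round(4))
    p,e=tri(rs);print(nm,p.round(4),np.round(e,4),*q)
c=d["scene"][1];print("cup",plane(c,241,172,.05),"match",plane(c,198,192,.017),"yellow",plane(c,295,221,.106))
b1,b2=np.array([.465,-.0905]),np.array([.4897,-.1987]);g1,g2=np.array([.4925,.1919]),np.array([.480,.082])
for a,b in((b1,b2),(g1,g2)):print(np.degrees(np.arctan2(*(a-b)[::-1]))-90)
o=d["wrist"][0];print(R.from_quat(o["tool_rot"]).as_matrix().round(3))
```

```text
mill [0.6296 0.2751 0.1472] [0.0002 0.0002] [0.6341 0.2733] [0.6307 0.2725]
spice [0.6279 0.1647 0.1068] [0.0001 0.0001] [0.6288 0.1643] [0.6283 0.1637]
salt [ 0.6156 -0.2685  0.0937] [0.0007 0.0007] [ 0.6202 -0.2747] [ 0.6174 -0.2788]
van [ 0.6601 -0.1677  0.0998] [0.0006 0.0006] [ 0.6593 -0.167 ] [ 0.6593 -0.1645]
cup [ 0.60246092 -0.05460335  0.05      ] match [0.65571201 0.05305007 0.017     ] yellow [0.34674546 0.05453575 0.106     ]
12.859184324290666
-6.488922468883246
[[-0.924  0.383 -0.001]
 [ 0.383  0.924 -0.002]
 [ 0.    -0.002 -1.   ]]
```

View pics/wrist0.png

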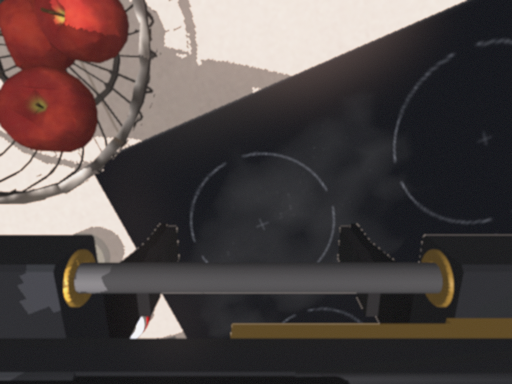

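move_arm([
  {"hand": 8.7, "travel": [-3, -0.8, -0.5], "twist": [0, 0, 0]},
  {"hand": 8.7, "travel": [-4, -1.1, -0.5], "twist": [0, 0, 0]},
  {"hand": 8.7, "travel": [-4, -1.1, -0.5], "twist": [0, 0, 0]},
  {"hand": 8.7, "travel": [-4, -1.1, -0.5], "twist": [0, 0, 0]},
  {"hand": 8.7, "travel": [-4, -1.1, 0], "twist": [0, 0, 0]},
])

```text
time: 0.57
position: [0.3959, 0.456, 0.2573]
tool_rot: [0.195, 0.981, 0.001, 0.001]
ft_force: [0.0, 0.8, 1.0]
grip_width: 0.0868
grip_force: 0.0
```

move_arm([
  {"hand": 8.7, "travel": [-4, -1.1, 0], "twist": [0, 0, 0]},
  {"hand": 8.7, "travel": [-4, -1.1, 0], "twist": [0, 0, 0]},
  {"hand": 8.7, "travel": [-4, -1.1, 0], "twist": [0, 0, 0]},
  {"hand": 8.7, "travel": [-4, -1.1, 0], "twist": [0, 0, 0]},
  {"hand": 8.7, "travel": [-4, -1.1, 0], "twist": [0, 0, 0]},
])

```text
time: 0.98
position: [0.5594, 0.3278, 0.2562]
tool_rot: [0.195, 0.981, -0.0, -0.0]
ft_force: [-0.1, 0.3, 0.1]
grip_width: 0.087
grip_force: 0.0
```

move_arm([
  {"hand": 8.7, "travel": [-4, -1.1, 0], "twist": [0, 0, 6.75]},
  {"hand": 8.7, "travel": [-3, -1.5, 0], "twist": [0, 0, 6.75]},
  {"hand": 8.7, "travel": [0, 0, 0], "twist": [0, 0, 6.75]},
  {"hand": 8.7, "travel": [0, 0, 0], "twist": [0, 0, 6.75]},
  {"hand": 8.7, "travel": [0, 0, 0], "twist": [0, 0, 6.75]},
])

```text
time: 1.4
position: [0.6102, 0.275, 0.2557]
tool_rot: [0.475, 0.88, -0.0, -0.001]
ft_force: [-0.8, 0.2, 0.8]
grip_width: 0.0871
grip_force: 0.0
```

move_arm([
  {"hand": 8.7, "travel": [0, 0, 0], "twist": [0, 0, 6.75]},
  {"hand": 8.7, "travel": [0, 0, 0], "twist": [0, 0, 6.75]},
  {"hand": 8.7, "travel": [0, 0, 0], "twist": [0, 0, 6.75]},
  {"hand": 8.7, "travel": [0, 0, 0], "twist": [0, 0, 6.75]},
  {"hand": 8.7, "travel": [0, 0, 0], "twist": [0, 0, 6.75]},
])

```text
time: 1.82
position: [0.6095, 0.2762, 0.256]
tool_rot: [0.709, 0.705, -0.0, -0.0]
ft_force: [1.0, 0.6, 0.3]
grip_width: 0.0871
grip_force: 0.0
```

```bash
cat > look.py <<'E'
import sys;from h import *;from rig import robot
o=robot.get_obs();c=robot.camera("wrist");T=wristT(o,c);n=sys.argv[1]
pickle.dump((o,c,T),open(n+".pkl","wb"));cv2.imwrite(f"pics/{n}.png",c["frame"][:,:,::-1])
M=R.from_quat(o["tool_rot"]).as_matrix();print(o["time"],o["position"].round(4),M.round(3).tolist())
E
python3 look.py w1
```

```text
1.8167 [0.6095 0.2762 0.256 ] [[0.006, 1.0, -0.001], [1.0, -0.006, -0.0], [-0.0, -0.001, -1.0]]
```

View pics/w1.png

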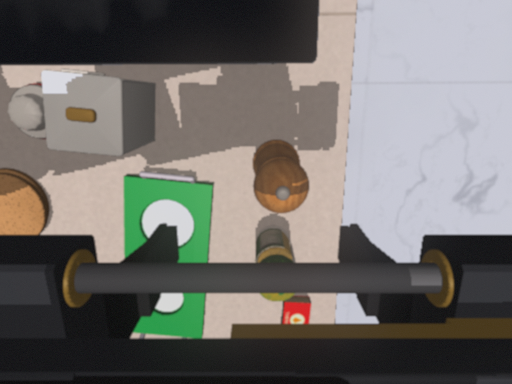

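The wrist view shows the mill's knob at (283,193) and its head around (281,185). The green tray's large well is at (168,224), and the spice jar is at (276,270), under the fingers' bar.

Run:
```python
from h import *
o,c,T=pickle.load(open("w1.pkl","rb"))
print("knob",plane(c,283,193,.146,T),"head",plane(c,281.5,185,.124,T),"well",plane(c,167.5,224,.006,T), "gS~",plane(c,167,298,.006,T))
```

```text
knob [0.62976144 0.27480305 0.146     ] head [0.63001662 0.27563274 0.124     ] well [0.49018487 0.1914732  0.006     ] gS~ [0.48018862 0.0801735  0.006     ]
```

move_arm([
  {"hand": 8.7, "travel": [-0.1, 2.05, 2.0], "twist": [0, 0, 0]},
  {"hand": 8.7, "travel": [0, 0, 4.0], "twist": [0, 0, 0]},
  {"hand": 8.7, "travel": [0, 0, 4.0], "twist": [0, 0, 0]},
  {"hand": 8.7, "travel": [0, 0, 2.7], "twist": [0, 0, 0]},
  {"hand": 8.7, "travel": [0, 0, 1.0], "twist": [0, 0, 0]},
], force=25)

```text
time: 2.28
position: [0.6267, 0.2741, 0.1138]
tool_rot: [0.706, 0.708, -0.005, -0.003]
ft_force: [-1.0, -0.1, -0.2]
grip_width: 0.0867
grip_force: 0.0
```

move_arm([
  {"hand": 4, "travel": [0, 0, 0], "twist": [0, 0, 0]},
  {"hand": 4, "travel": [0, 0, 0], "twist": [0, 0, 0]},
  {"hand": 4, "travel": [0, 0, 0], "twist": [0, 0, 0]},
  {"hand": 4, "travel": [0, 0, 0], "twist": [0, 0, 0]},
  {"hand": 4, "travel": [0, 0, 0], "twist": [0, 0, 0]},
], force=25)

```text
time: 2.7
position: [0.6317, 0.2757, 0.1219]
tool_rot: [0.707, 0.707, 0.002, 0.001]
ft_force: [-0.4, 0.3, 1.0]
grip_width: 0.0612
grip_force: 0.0
```

move_arm([
  {"hand": 4, "travel": [0, 0, 0], "twist": [0, 0, 0]},
  {"hand": 4, "travel": [0, 0, 0], "twist": [0, 0, 0]},
  {"hand": 4, "travel": [0, 0, 0], "twist": [0, 0, 0]},
  {"hand": 4, "travel": [0, 0, 0], "twist": [0, 0, 0]},
])

```text
time: 3.03
position: [0.6307, 0.2755, 0.1206]
tool_rot: [0.707, 0.707, 0.001, 0.0]
ft_force: [-1.7, -0.7, 5.1]
grip_width: 0.0467
grip_force: 25.0
```

move_arm([
  {"hand": 4, "travel": [0, 0, -0.5], "twist": [0, 0, 0]},
  {"hand": 4, "travel": [0, 0, -1.5], "twist": [0, 0, 0]},
  {"hand": 4, "travel": [0, 0, -2], "twist": [0, 0, 0]},
  {"hand": 4, "travel": [0, 0, -2], "twist": [0, 0, 0]},
  {"hand": 4, "travel": [0, -1, -1], "twist": [0, 0, 0]},
])

```text
time: 3.45
position: [0.6231, 0.2753, 0.1916]
tool_rot: [0.707, 0.707, 0.002, 0.002]
ft_force: [0.2, 0.8, -0.2]
grip_width: 0.0467
grip_force: 25.0
```

move_arm([
  {"hand": 4, "travel": [0, -2, -0.5], "twist": [0, 0, 0]},
  {"hand": 4, "travel": [0, -3, 0], "twist": [0, 0, 0]},
  {"hand": 4, "travel": [0, -3, 0], "twist": [0, 0, 0]},
  {"hand": 4, "travel": [-1, -3, 0], "twist": [0, 0, 0]},
  {"hand": 4, "travel": [-2, -2.5, 0], "twist": [0, 0, 0]},
])

```text
time: 3.87
position: [0.4815, 0.2462, 0.1939]
tool_rot: [0.706, 0.708, -0.001, -0.001]
ft_force: [-0.1, -0.8, -2.3]
grip_width: 0.0467
grip_force: 25.0
```

move_arm([
  {"hand": 4, "travel": [-3, -1.5, 0], "twist": [0, 0, 0]},
  {"hand": 4, "travel": [-3.5, -0.6, 0], "twist": [0, 0, 0]},
  {"hand": 4, "travel": [-3.5, 0, 0], "twist": [0, 0, 0]},
  {"hand": 4, "travel": [-3.5, 0, 0], "twist": [0, 0, 0]},
  {"hand": 4, "travel": [-3.5, 0, 0], "twist": [0, 0, 0]},
])

```text
time: 4.28
position: [0.4626, 0.0743, 0.1943]
tool_rot: [0.707, 0.707, -0.0, -0.0]
ft_force: [0.6, -0.1, -2.4]
grip_width: 0.0467
grip_force: 25.0
```

move_arm([
  {"hand": 4, "travel": [-3.5, 0, 0], "twist": [0, 0, 0]},
  {"hand": 4, "travel": [-3.5, 0, 0], "twist": [0, 0, 0]},
  {"hand": 4, "travel": [-3.5, 0, 0], "twist": [0, 0, 0]},
  {"hand": 4, "travel": [-3, 0, 0], "twist": [0, 0, 0]},
  {"hand": 4, "travel": [-2, 0, 0], "twist": [0, 0, 0]},
])

```text
time: 4.7
position: [0.4634, -0.0821, 0.1943]
tool_rot: [0.708, 0.706, -0.0, 0.0]
ft_force: [0.2, 1.5, -1.3]
grip_width: 0.0466
grip_force: 25.0
```

move_arm([
  {"hand": 4, "travel": [-0.6, 0, 0], "twist": [0, 0, 0]},
  {"hand": 4, "travel": [0, 0, 0], "twist": [0, 0, 0]},
  {"hand": 4, "travel": [0, 0, 0], "twist": [0, 0, 0]},
  {"hand": 4, "travel": [0, 0, 0], "twist": [0, 0, 0]},
])

```text
time: 5.03
position: [0.4635, -0.0842, 0.1943]
tool_rot: [0.707, 0.707, -0.0, -0.001]
ft_force: [0.1, 0.1, -1.3]
grip_width: 0.0468
grip_force: 25.0
```

```bash
python3 look.py w2
python3 - <<'E'
from rig import robot
import cv2,numpy as np
a=robot.camera("side")["frame"];
w=cv2.imread("pics/w2.png");cv2.imwrite("pics/m2.png",np.hstack([w[:,90:],a[:,60:436,::-1]]))
E
```

```text
5.0333 [ 0.4635 -0.0842  0.1943] [[-0.001, 1.0, -0.001], [1.0, 0.001, 0.001], [0.001, -0.001, -1.0]]
```

View pics/m2.png

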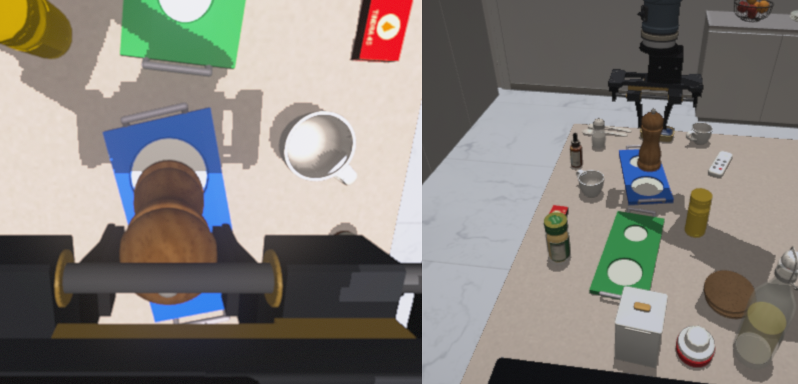

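The mill hangs upright over the blue tray's large well, with its bottom at about z=0.074. The cup and match box haven't moved.

move_arm([
  {"hand": 4, "travel": [-0.6, 0.1, 1], "twist": [0, 0, 0]},
  {"hand": 4, "travel": [0, 0, 2], "twist": [0, 0, 0]},
  {"hand": 4, "travel": [0, 0, 2], "twist": [0, 0, 0]},
  {"hand": 4, "travel": [0, 0, 1], "twist": [0, 0, 0]},
  {"hand": 4, "travel": [0, 0, 0], "twist": [0, 0, 0]},
])

```text
time: 5.55
position: [0.4637, -0.0908, 0.132]
tool_rot: [0.707, 0.707, -0.001, -0.003]
ft_force: [-0.4, 0.0, -1.7]
grip_width: 0.0469
grip_force: 25.0
```

move_arm([
  {"hand": 4, "travel": [0, 0, 0.3], "twist": [0, 0, 0]},
  {"hand": 4, "travel": [0, 0, 0.3], "twist": [0, 0, 0]},
  {"hand": 4, "travel": [0, 0, 0], "twist": [0, 0, 0]},
  {"hand": 4, "travel": [0, 0, 0], "twist": [0, 0, 0]},
])

```text
time: 5.88
position: [0.4657, -0.0918, 0.1289]
tool_rot: [0.707, 0.707, 0.0, 0.001]
ft_force: [-0.4, -0.3, -1.8]
grip_width: 0.0469
grip_force: 25.0
```

move_arm([
  {"hand": 4, "travel": [0, 0, 0.15], "twist": [0, 0, 0]},
  {"hand": 4, "travel": [0, 0, 0.1], "twist": [0, 0, 0]},
  {"hand": 4, "travel": [0, 0, 0], "twist": [0, 0, 0]},
  {"hand": 4, "travel": [0, 0, 0], "twist": [0, 0, 0]},
])

```text
time: 6.22
position: [0.4656, -0.0919, 0.1265]
tool_rot: [0.707, 0.707, 0.0, 0.001]
ft_force: [-0.7, 0.2, 3.8]
grip_width: 0.0468
grip_force: 25.0
```

move_arm([
  {"hand": 5.2, "travel": [0, 0, 0], "twist": [0, 0, 0]},
  {"hand": 6, "travel": [0, 0, 0], "twist": [0, 0, 0]},
  {"hand": 8.7, "travel": [0, 0, 0], "twist": [0, 0, 0]},
  {"hand": 8.7, "travel": [0, 0, 0], "twist": [0, 0, 0]},
  {"hand": 8.7, "travel": [0, 0, 0], "twist": [0, 0, 0]},
])

```text
time: 6.63
position: [0.4653, -0.0917, 0.1259]
tool_rot: [0.707, 0.707, -0.0, -0.0]
ft_force: [-0.3, -0.0, -0.2]
grip_width: 0.0707
grip_force: 0.0
```

move_arm([
  {"hand": 8.7, "travel": [0, 0, 0], "twist": [0, 0, 0]},
  {"hand": 8.7, "travel": [0, 0, -1], "twist": [0, 0, 0]},
  {"hand": 8.7, "travel": [0, 0, -3], "twist": [0, 0, 0]},
  {"hand": 8.7, "travel": [0, 0, -4], "twist": [0, 0, 0]},
  {"hand": 8.7, "travel": [0, 0, -4], "twist": [0, 0, 0]},
])

```text
time: 7.05
position: [0.4643, -0.0913, 0.2465]
tool_rot: [0.707, 0.707, -0.001, -0.002]
ft_force: [0.4, -0.1, -0.1]
grip_width: 0.0864
grip_force: 0.0
```

move_arm([
  {"hand": 8.7, "travel": [2, 2, 0], "twist": [0, 0, 0]},
  {"hand": 8.7, "travel": [4, 3, 0], "twist": [0, 0, 0]},
  {"hand": 8.7, "travel": [4, 3, 0], "twist": [0, 0, 0]},
  {"hand": 8.7, "travel": [4, 3, 0], "twist": [0, 0, 0]},
  {"hand": 8.7, "travel": [4, 3, 0], "twist": [0, 0, 0]},
])

```text
time: 7.47
position: [0.586, 0.0632, 0.2461]
tool_rot: [0.707, 0.707, -0.0, 0.0]
ft_force: [1.1, -0.5, 0.9]
grip_width: 0.087
grip_force: 0.0
```

move_arm([
  {"hand": 8.7, "travel": [4, 1, 0], "twist": [0, 0, 0]},
  {"hand": 8.7, "travel": [1.5, 0.5, 0], "twist": [0, 0, 0]},
  {"hand": 8.7, "travel": [0, 0, 0], "twist": [0, 0, 0]},
  {"hand": 8.7, "travel": [0, 0, 0], "twist": [0, 0, 0]},
])

```text
time: 7.8
position: [0.5999, 0.1174, 0.2454]
tool_rot: [0.706, 0.708, -0.001, -0.0]
ft_force: [-0.1, 0.8, 0.0]
grip_width: 0.087
grip_force: 0.0
```

```bash
python3 look.py w3
python3 - <<'E'
from rig import robot
import cv2,numpy as np
a=robot.camera("side")["frame"];
w=cv2.imread("pics/w3.png");cv2.imwrite("pics/m3.png",np.hstack([w[:,90:],a[:,60:436,::-1]]))
E
```

```text
7.8 [0.5999 0.1174 0.2454] [[-0.002, 1.0, -0.001], [1.0, 0.002, -0.001], [-0.001, -0.001, -1.0]]
```

View pics/m3.png

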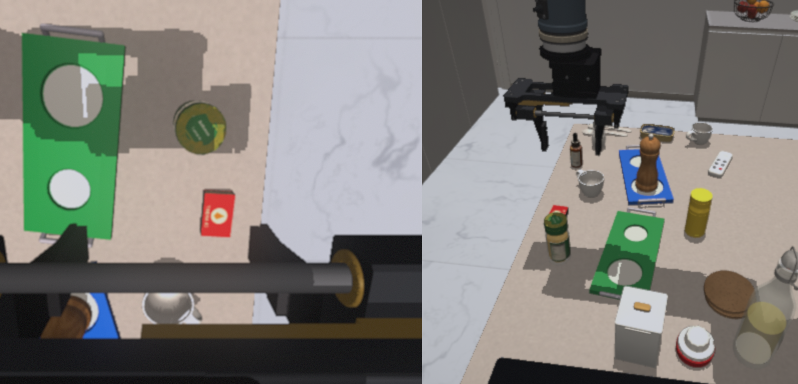

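The mill stands in the blue large well. In the full wrist frame the jar lid is at about (292,129), and the green wells are at (163,96) and (160,189).

Run:
```python
from h import *
o,c,T=pickle.load(open("w3.pkl","rb"))
hsv=cv2.cvtColor(c["frame"],cv2.COLOR_RGB2HSV)
print("lid",plane(c,292,128.5,.106,T),"gL",plane(c,163,96,.006,T),"gS",plane(c,160,189,.006,T))
```

```text
lid [0.62897854 0.16587558 0.106     ] gL [0.49105706 0.1925543  0.006     ] gS [0.47863241 0.08228196 0.006     ]
```

move_arm([
  {"hand": 8.7, "travel": [2.4, 1.4, 0], "twist": [0, 0, 0]},
  {"hand": 8.7, "travel": [2.35, 1.45, 2], "twist": [0, 0, 0]},
  {"hand": 8.7, "travel": [0, 0, 3], "twist": [0, 0, 0]},
  {"hand": 8.7, "travel": [0, 0, 3], "twist": [0, 0, 0]},
  {"hand": 8.7, "travel": [0, 0, 3], "twist": [0, 0, 0]},
], force=20)

```text
time: 8.32
position: [0.629, 0.1626, 0.1354]
tool_rot: [0.708, 0.707, 0.0, 0.0]
ft_force: [-0.4, -0.8, 0.6]
grip_width: 0.0866
grip_force: 0.0
```

move_arm([
  {"hand": 8.7, "travel": [0, 0, 3], "twist": [0, 0, 0]},
  {"hand": 8.7, "travel": [0, 0, 2.5], "twist": [0, 0, 0]},
  {"hand": 8.7, "travel": [0, 0, 1], "twist": [0, 0, 0]},
  {"hand": 8.7, "travel": [0, 0, 0], "twist": [0, 0, 0]},
  {"hand": 4, "travel": [0, 0, 0], "twist": [0, 0, 0]},
])

```text
time: 8.73
position: [0.6292, 0.163, 0.0714]
tool_rot: [0.708, 0.707, 0.0, 0.0]
ft_force: [1.6, 0.1, 0.4]
grip_width: 0.085
grip_force: 0.0
```

move_arm([
  {"hand": 4, "travel": [0, 0, 0], "twist": [0, 0, 0]},
  {"hand": 4, "travel": [0, 0, 0], "twist": [0, 0, 0]},
  {"hand": 4, "travel": [0, 0, 0], "twist": [0, 0, 0]},
  {"hand": 4, "travel": [0, 0, 0], "twist": [0, 0, 0]},
  {"hand": 4, "travel": [0, 0, 0], "twist": [0, 0, 0]},
])

```text
time: 9.15
position: [0.6292, 0.1642, 0.0719]
tool_rot: [0.707, 0.707, 0.001, 0.0]
ft_force: [0.9, -0.4, 0.3]
grip_width: 0.055
grip_force: 0.0
```

move_arm([
  {"hand": 4, "travel": [0, 0, 0], "twist": [0, 0, 0]},
  {"hand": 4, "travel": [0, 0, 0], "twist": [0, 0, 0]},
  {"hand": 4, "travel": [0, 0, 0], "twist": [0, 0, 0]},
  {"hand": 4, "travel": [0, 0, 0], "twist": [0, 0, 0]},
])

```text
time: 9.48
position: [0.6288, 0.1642, 0.0713]
tool_rot: [0.707, 0.707, 0.0, -0.0]
ft_force: [-0.7, 0.5, 2.3]
grip_width: 0.0452
grip_force: 20.0
```

move_arm([
  {"hand": 4, "travel": [0, 0, -0.5], "twist": [0, 0, 0]},
  {"hand": 4, "travel": [0, 0, -1.5], "twist": [0, 0, 0]},
  {"hand": 4, "travel": [0, 0, -2], "twist": [0, 0, 0]},
  {"hand": 4, "travel": [0, -1, -1.5], "twist": [0, 0, 0]},
  {"hand": 4, "travel": [0.4, -2, -0.5], "twist": [0, 0, 0]},
])

```text
time: 9.9
position: [0.603, 0.1675, 0.1337]
tool_rot: [0.708, 0.707, 0.003, 0.003]
ft_force: [0.6, -0.4, -0.9]
grip_width: 0.0452
grip_force: 20.0
```

move_arm([
  {"hand": 4, "travel": [0.8, -3, 0], "twist": [0, 0, 0]},
  {"hand": 4, "travel": [0.8, -3, 0], "twist": [0, 0, 0]},
  {"hand": 4, "travel": [0.6, -2.5, 0], "twist": [0, 0, 0]},
  {"hand": 4, "travel": [0.2, -1.7, 0], "twist": [0, 0, 0]},
  {"hand": 4, "travel": [0, -0.5, 0], "twist": [0, 0, 0]},
])

```text
time: 10.32
position: [0.4875, 0.1924, 0.1307]
tool_rot: [0.707, 0.708, -0.002, -0.002]
ft_force: [-0.3, -0.5, -0.7]
grip_width: 0.0453
grip_force: 20.0
```

move_arm([
  {"hand": 4, "travel": [0, 0, 1], "twist": [0, 0, 0]},
  {"hand": 4, "travel": [0, 0, 2], "twist": [0, 0, 0]},
  {"hand": 4, "travel": [0, 0, 1], "twist": [0, 0, 0]},
  {"hand": 4, "travel": [0, 0, 0], "twist": [0, 0, 0]},
  {"hand": 4, "travel": [0, 0, 0], "twist": [0, 0, 0]},
])

```text
time: 10.73
position: [0.4925, 0.1917, 0.09]
tool_rot: [0.707, 0.707, -0.001, -0.0]
ft_force: [0.5, 0.2, -1.4]
grip_width: 0.045
grip_force: 20.0
```

move_arm([
  {"hand": 4, "travel": [0, -0.05, 0.6], "twist": [0, 0, 0]},
  {"hand": 4, "travel": [0, 0, 0.4], "twist": [0, 0, 0]},
  {"hand": 4, "travel": [0, 0, 0.2], "twist": [0, 0, 0]},
  {"hand": 4, "travel": [0, 0, 0.1], "twist": [0, 0, 0]},
  {"hand": 4, "travel": [0, 0, 0], "twist": [0, 0, 0]},
])

```text
time: 11.15
position: [0.4913, 0.1921, 0.078]
tool_rot: [0.707, 0.707, -0.0, -0.0]
ft_force: [0.2, -0.1, -1.4]
grip_width: 0.0452
grip_force: 20.0
```

move_arm([
  {"hand": 4, "travel": [0, 0, 0], "twist": [0, 0, 0]},
  {"hand": 4, "travel": [0, 0, 0], "twist": [0, 0, 0]},
])

```text
time: 11.32
position: [0.4915, 0.1922, 0.0783]
tool_rot: [0.707, 0.707, 0.0, 0.0]
ft_force: [0.1, 0.2, -1.2]
grip_width: 0.0451
grip_force: 20.0
```

move_arm([
  {"hand": 4, "travel": [0, 0, 0.1], "twist": [0, 0, 0]},
  {"hand": 4, "travel": [0, 0, 0.05], "twist": [0, 0, 0]},
  {"hand": 5, "travel": [0, 0, 0], "twist": [0, 0, 0]},
  {"hand": 6, "travel": [0, 0, 0], "twist": [0, 0, 0]},
  {"hand": 8.7, "travel": [0, 0, 0], "twist": [0, 0, 0]},
])

```text
time: 11.73
position: [0.4914, 0.1921, 0.0766]
tool_rot: [0.707, 0.707, 0.0, 0.0]
ft_force: [0.5, -0.5, -0.6]
grip_width: 0.0564
grip_force: 0.0
```

move_arm([
  {"hand": 8.7, "travel": [0, 0, 0], "twist": [0, 0, 0]},
  {"hand": 8.7, "travel": [0, 0, 0], "twist": [0, 0, 0]},
  {"hand": 8.7, "travel": [0, 0, 0], "twist": [0, 0, 0]},
  {"hand": 8.7, "travel": [0, 0, -1], "twist": [0, 0, 0]},
  {"hand": 8.7, "travel": [0, 0, -3], "twist": [0, 0, 0]},
])

```text
time: 12.15
position: [0.4886, 0.1915, 0.1141]
tool_rot: [0.707, 0.707, -0.004, -0.003]
ft_force: [1.2, -0.2, -0.3]
grip_width: 0.0843
grip_force: 0.0
```

move_arm([
  {"hand": 8.7, "travel": [0, 0, -4], "twist": [0, 0, 0]},
  {"hand": 8.7, "travel": [0, 0, -4], "twist": [0, 0, 0]},
  {"hand": 8.7, "travel": [-1, 1, -4], "twist": [0, 0, 0]},
  {"hand": 8.7, "travel": [-3, 1.5, -1], "twist": [0, 0, 0]},
  {"hand": 8.7, "travel": [-4, 1.5, 0], "twist": [0, 0, 0]},
])

```text
time: 12.57
position: [0.5335, 0.1146, 0.2514]
tool_rot: [0.706, 0.709, 0.004, 0.004]
ft_force: [0.8, 0.1, 0.2]
grip_width: 0.0869
grip_force: 0.0
```

move_arm([
  {"hand": 8.7, "travel": [-4, 1.5, 0], "twist": [0, 0, 0]},
  {"hand": 8.7, "travel": [-4, 1.5, 0], "twist": [0, 0, 0]},
  {"hand": 8.7, "travel": [-4, 1.5, 0], "twist": [0, 0, 0]},
  {"hand": 8.7, "travel": [-4, 1.5, 0], "twist": [0, 0, 0]},
  {"hand": 8.7, "travel": [-4, 1.4, 0], "twist": [0, 0, 0]},
])

```text
time: 12.98
position: [0.6033, -0.084, 0.2467]
tool_rot: [0.707, 0.707, 0.0, 0.0]
ft_force: [0.5, 0.2, 0.2]
grip_width: 0.087
grip_force: 0.0
```

move_arm([
  {"hand": 8.7, "travel": [-4, 1.5, 0], "twist": [0, 0, 0]},
  {"hand": 8.7, "travel": [-4, 1, 0], "twist": [0, 0, 0]},
  {"hand": 8.7, "travel": [-4, 0, 0], "twist": [0, 0, 0]},
  {"hand": 8.7, "travel": [-4, 0, 0], "twist": [0, 0, 0]},
  {"hand": 8.7, "travel": [-3, 0, 0], "twist": [0, 0, 0]},
])

```text
time: 13.4
position: [0.6272, -0.2747, 0.2463]
tool_rot: [0.708, 0.706, -0.0, 0.001]
ft_force: [0.8, 0.4, 0.2]
grip_width: 0.087
grip_force: 0.0
```

move_arm([
  {"hand": 8.7, "travel": [-2, 0, 0], "twist": [0, 0, 0]},
  {"hand": 8.7, "travel": [0, 0, 0], "twist": [0, 0, 0]},
  {"hand": 8.7, "travel": [0, 0, 0], "twist": [0, 0, 0]},
  {"hand": 8.7, "travel": [0, 0, 0], "twist": [0, 0, 0]},
])

```text
time: 13.73
position: [0.6274, -0.2896, 0.2459]
tool_rot: [0.707, 0.707, 0.0, -0.001]
ft_force: [0.8, 1.0, -0.3]
grip_width: 0.087
grip_force: 0.0
```

```bash
python3 look.py w4
python3 - <<'E'
from rig import robot
import cv2,numpy as np
a=robot.camera("side")["frame"];
w=cv2.imread("pics/w4.png");cv2.imwrite("pics/m4.png",np.hstack([w[:,90:],a[:,60:436,::-1]]))
E
```

```text
13.7333 [ 0.6274 -0.2896  0.2459] [[-0.001, 1.0, -0.001], [1.0, 0.001, 0.002], [0.002, -0.001, -1.0]]
```

View pics/m4.png

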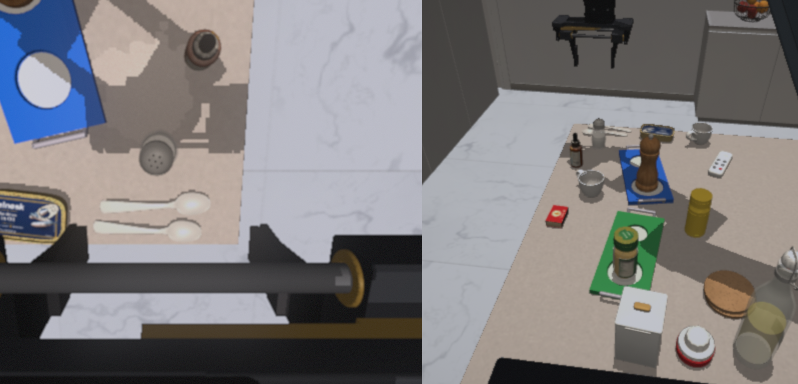

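The spice jar stands in the green large well. In the wrist view (full frame = crop + 90 in u), the shaker top is at about (245,157), the dropper at about (293,43) and the blue small well at (134,79).

Run:
```python
from h import *
o,c,T=pickle.load(open("w4.pkl","rb"))
print("salt",plane(c,246,157,.086,T),"body",plane(c,247.5,143,.02,T),"van teat",plane(c,296,41,.100,T),"collar",plane(c,295,46,.07,T),"bS",plane(c,134,79.5,.006,T))
w=c["frame"][:190,90:430];cv2.imwrite("pics/c5.png",cv2.resize(w,None,fx=2.3,fy=2.3,interpolation=cv2.INTER_CUBIC)[:,:,::-1])
```

```text
salt [ 0.61567144 -0.26963735  0.086     ] body [ 0.6150841  -0.26540661  0.02      ] van teat [ 0.65857383 -0.16998938  0.1       ] collar [ 0.66099213 -0.16973888  0.07      ] bS [ 0.48743582 -0.19588379  0.006     ]
```

View pics/c5.png

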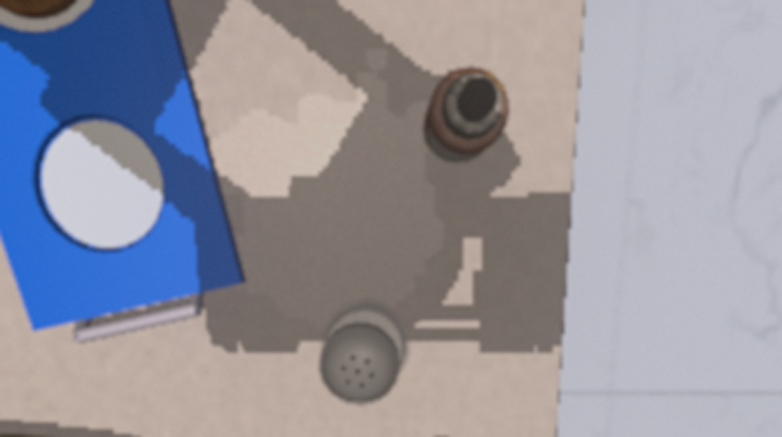

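move_arm([
  {"hand": 8.7, "travel": [2.05, -1.15, 0], "twist": [0, 0, 0]},
  {"hand": 8.7, "travel": [0, 0, 2], "twist": [0, 0, 0]},
  {"hand": 8.7, "travel": [0, 0, 4], "twist": [0, 0, 0]},
  {"hand": 8.7, "travel": [0, 0, 4], "twist": [0, 0, 0]},
  {"hand": 8.7, "travel": [0, 0, 3], "twist": [0, 0, 0]},
], force=20)

```text
time: 14.25
position: [0.6155, -0.2679, 0.1139]
tool_rot: [0.706, 0.708, -0.0, -0.001]
ft_force: [-0.4, 0.1, -0.5]
grip_width: 0.0872
grip_force: 0.0
```

move_arm([
  {"hand": 8.7, "travel": [0, 0, 3], "twist": [0, 0, 0]},
  {"hand": 8.7, "travel": [0, 0, 3], "twist": [0, 0, 0]},
  {"hand": 8.7, "travel": [0, 0, 1.3], "twist": [0, 0, 0]},
  {"hand": 8.7, "travel": [0, 0, 0], "twist": [0, 0, 0]},
  {"hand": 3.5, "travel": [0, 0, 0], "twist": [0, 0, 0]},
])

```text
time: 14.67
position: [0.6165, -0.2697, 0.043]
tool_rot: [0.707, 0.708, -0.0, -0.0]
ft_force: [-0.9, -0.6, 0.8]
grip_width: 0.0849
grip_force: 0.0
```

move_arm([
  {"hand": 3.5, "travel": [0, 0, 0], "twist": [0, 0, 0]},
  {"hand": 3.5, "travel": [0, 0, 0], "twist": [0, 0, 0]},
  {"hand": 3.5, "travel": [0, 0, 0], "twist": [0, 0, 0]},
  {"hand": 3.5, "travel": [0, 0, 0], "twist": [0, 0, 0]},
  {"hand": 3.5, "travel": [0, 0, 0], "twist": [0, 0, 0]},
])

```text
time: 15.08
position: [0.6166, -0.271, 0.0439]
tool_rot: [0.707, 0.707, 0.0, 0.001]
ft_force: [-0.1, -0.1, 0.3]
grip_width: 0.055
grip_force: 0.0
```

move_arm([
  {"hand": 3.5, "travel": [0, 0, 0], "twist": [0, 0, 0]},
  {"hand": 3.5, "travel": [0, 0, 0], "twist": [0, 0, 0]},
  {"hand": 3.5, "travel": [0, 0, 0], "twist": [0, 0, 0]},
  {"hand": 3.5, "travel": [0, 0, 0], "twist": [0, 0, 0]},
  {"hand": 3.5, "travel": [0, 0, 0], "twist": [0, 0, 0]},
])

```text
time: 15.5
position: [0.6164, -0.2708, 0.0431]
tool_rot: [0.707, 0.707, 0.0, 0.0]
ft_force: [-0.1, 0.4, 2.0]
grip_width: 0.0411
grip_force: 20.0
```

move_arm([
  {"hand": 3.5, "travel": [0, 0, -0.5], "twist": [0, 0, 0]},
  {"hand": 3.5, "travel": [0, 0, -1.5], "twist": [0, 0, 0]},
  {"hand": 3.5, "travel": [0, 0, -2], "twist": [0, 0, 0]},
  {"hand": 3.5, "travel": [0.5, -1, -1.5], "twist": [0, 0, 0]},
  {"hand": 3.5, "travel": [1.2, -2, -0.5], "twist": [0, 0, 0]},
])

```text
time: 15.92
position: [0.5896, -0.2563, 0.1055]
tool_rot: [0.707, 0.707, 0.001, 0.005]
ft_force: [1.6, -0.4, -1.2]
grip_width: 0.0413
grip_force: 20.0
```

move_arm([
  {"hand": 3.5, "travel": [1.6, -2.8, 0], "twist": [0, 0, 0]},
  {"hand": 3.5, "travel": [1.6, -2.8, 0], "twist": [0, 0, 0]},
  {"hand": 3.5, "travel": [1.3, -2.2, 0], "twist": [0, 0, 0]},
  {"hand": 3.5, "travel": [0.8, -1.4, 0], "twist": [0, 0, 0]},
  {"hand": 3.5, "travel": [0.3, -0.6, 0], "twist": [0, 0, 0]},
])

```text
time: 16.33
position: [0.4847, -0.1952, 0.1026]
tool_rot: [0.707, 0.707, -0.001, -0.003]
ft_force: [-0.6, 0.9, -0.9]
grip_width: 0.0407
grip_force: 19.9
```

move_arm([
  {"hand": 3.5, "travel": [0, 0, 1], "twist": [0, 0, 0]},
  {"hand": 3.5, "travel": [0, 0, 2], "twist": [0, 0, 0]},
  {"hand": 3.5, "travel": [0, 0, 1], "twist": [0, 0, 0]},
  {"hand": 3.5, "travel": [0, 0, 0], "twist": [0, 0, 0]},
  {"hand": 3.5, "travel": [0, 0, 0], "twist": [0, 0, 0]},
])

```text
time: 16.75
position: [0.4886, -0.198, 0.0617]
tool_rot: [0.707, 0.707, -0.0, -0.001]
ft_force: [-0.1, 0.0, -1.6]
grip_width: 0.041
grip_force: 20.0
```

move_arm([
  {"hand": 3.5, "travel": [0, 0, 0.6], "twist": [0, 0, 0]},
  {"hand": 3.5, "travel": [0, 0, 0.4], "twist": [0, 0, 0]},
  {"hand": 3.5, "travel": [0, 0, 0.1], "twist": [0, 0, 0]},
  {"hand": 3.5, "travel": [0, 0, 0.1], "twist": [0, 0, 0]},
  {"hand": 3.5, "travel": [0, 0, 0], "twist": [0, 0, 0]},
])

```text
time: 17.17
position: [0.4882, -0.1976, 0.0508]
tool_rot: [0.707, 0.707, 0.0, 0.0]
ft_force: [0.0, -0.2, -1.6]
grip_width: 0.041
grip_force: 20.0
```

move_arm([
  {"hand": 3.5, "travel": [0, 0, 0], "twist": [0, 0, 0]},
  {"hand": 3.5, "travel": [0, 0, 0], "twist": [0, 0, 0]},
])

```text
time: 17.33
position: [0.4883, -0.1977, 0.051]
tool_rot: [0.707, 0.707, 0.0, 0.0]
ft_force: [0.3, 0.5, -1.0]
grip_width: 0.041
grip_force: 20.0
```

move_arm([
  {"hand": 3.5, "travel": [0, 0, 0.15], "twist": [0, 0, 0]},
  {"hand": 3.5, "travel": [0, 0, 0.05], "twist": [0, 0, 0]},
  {"hand": 4.6, "travel": [0, 0, 0], "twist": [0, 0, 0]},
  {"hand": 5.6, "travel": [0, 0, 0], "twist": [0, 0, 0]},
  {"hand": 8.7, "travel": [0, 0, 0], "twist": [0, 0, 0]},
])

```text
time: 17.75
position: [0.4883, -0.1977, 0.0489]
tool_rot: [0.707, 0.707, 0.0, 0.0]
ft_force: [-0.4, 0.2, 0.6]
grip_width: 0.0526
grip_force: 0.0
```

move_arm([
  {"hand": 8.7, "travel": [0, 0, 0], "twist": [0, 0, 0]},
  {"hand": 8.7, "travel": [0, 0, 0], "twist": [0, 0, 0]},
  {"hand": 8.7, "travel": [0, 0, 0], "twist": [0, 0, 0]},
  {"hand": 8.7, "travel": [0, 0, -1], "twist": [0, 0, 0]},
  {"hand": 8.7, "travel": [0, 0, -3], "twist": [0, 0, 0]},
])

```text
time: 18.17
position: [0.4858, -0.1962, 0.0865]
tool_rot: [0.707, 0.707, -0.001, -0.004]
ft_force: [-0.3, 0.0, -0.1]
grip_width: 0.083
grip_force: 0.0
```

move_arm([
  {"hand": 8.7, "travel": [0, 0, -4], "twist": [0, 0, 0]},
  {"hand": 8.7, "travel": [0, 0, -3.5], "twist": [0, 0, 0]},
  {"hand": 8.7, "travel": [0, 2, 0], "twist": [0, 0, 0]},
  {"hand": 8.7, "travel": [0.5, 4, 0], "twist": [0, 0, 0]},
  {"hand": 8.7, "travel": [1, 4, 0], "twist": [0, 0, 0]},
])

```text
time: 18.58
position: [0.589, -0.1837, 0.1663]
tool_rot: [0.708, 0.706, 0.0, 0.001]
ft_force: [-0.3, -1.7, -0.0]
grip_width: 0.087
grip_force: 0.0
```

move_arm([
  {"hand": 8.7, "travel": [1, 4, 0], "twist": [0, 0, 0]},
  {"hand": 8.7, "travel": [0.4, 2.5, 0], "twist": [0, 0, 0]},
  {"hand": 8.7, "travel": [0, 0.6, 0], "twist": [0, 0, 0]},
  {"hand": 8.7, "travel": [0, 0, 0], "twist": [0, 0, 0]},
  {"hand": 8.7, "travel": [0, 0, 0], "twist": [0, 0, 0]},
])

```text
time: 19.0
position: [0.6578, -0.1684, 0.1636]
tool_rot: [0.707, 0.707, -0.001, -0.001]
ft_force: [0.3, 0.5, -0.7]
grip_width: 0.0868
grip_force: 0.0
```

```bash
python3 look.py w5
python3 - <<'E'
from rig import robot
import cv2,numpy as np
a=robot.camera("side")["frame"];
w=cv2.imread("pics/w5.png");cv2.imwrite("pics/m5.png",np.hstack([w[:,90:],a[:,60:436,::-1]]))
E
```

```text
19.0 [ 0.6578 -0.1684  0.1636] [[-0.0, 1.0, -0.002], [1.0, 0.0, 0.0], [0.0, -0.002, -1.0]]
```

View pics/m5.png

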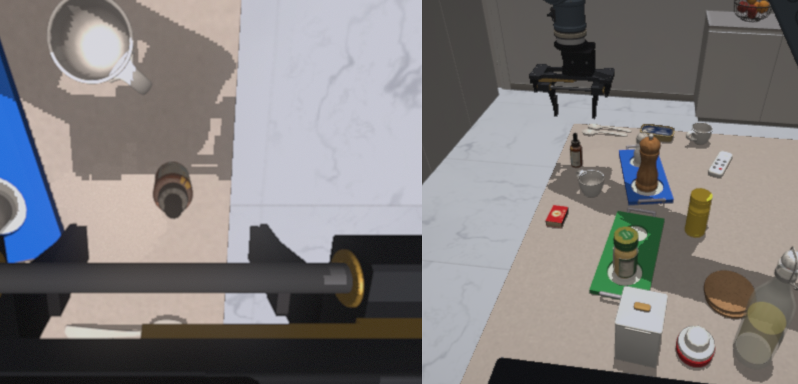

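The shaker is in its well. The dropper's teat is at (263,207) in the full wrist frame, about 3 mm off the jaw centre line, so the arm can go down.

move_arm([
  {"hand": 8.7, "travel": [-0.05, 0.25, 1], "twist": [0, 0, 0]},
  {"hand": 8.7, "travel": [0, 0, 3], "twist": [0, 0, 0]},
  {"hand": 8.7, "travel": [0, 0, 3], "twist": [0, 0, 0]},
  {"hand": 8.7, "travel": [0, 0, 2.5], "twist": [0, 0, 0]},
  {"hand": 8.7, "travel": [0, 0, 1.6], "twist": [0, 0, 0]},
], force=15)

```text
time: 19.52
position: [0.6587, -0.1689, 0.0493]
tool_rot: [0.708, 0.707, -0.001, -0.003]
ft_force: [0.3, -0.2, 0.0]
grip_width: 0.0874
grip_force: 0.0
```

move_arm([
  {"hand": 8.7, "travel": [0, 0, 0], "twist": [0, 0, 0]},
  {"hand": 2.5, "travel": [0, 0, 0], "twist": [0, 0, 0]},
  {"hand": 2.5, "travel": [0, 0, 0], "twist": [0, 0, 0]},
  {"hand": 2.5, "travel": [0, 0, 0], "twist": [0, 0, 0]},
  {"hand": 2.5, "travel": [0, 0, 0], "twist": [0, 0, 0]},
])

```text
time: 19.93
position: [0.6626, -0.1697, 0.0546]
tool_rot: [0.707, 0.707, 0.001, 0.001]
ft_force: [-0.0, 0.0, 0.7]
grip_width: 0.0682
grip_force: 0.0
```

move_arm([
  {"hand": 2.5, "travel": [0, 0, 0], "twist": [0, 0, 0]},
  {"hand": 2.5, "travel": [0, 0, 0], "twist": [0, 0, 0]},
  {"hand": 2.5, "travel": [0, 0, 0], "twist": [0, 0, 0]},
  {"hand": 2.5, "travel": [0, 0, 0], "twist": [0, 0, 0]},
  {"hand": 2.5, "travel": [0, 0, 0], "twist": [0, 0, 0]},
])

```text
time: 20.35
position: [0.6617, -0.1691, 0.0529]
tool_rot: [0.707, 0.707, 0.0, 0.0]
ft_force: [0.1, -0.2, 0.1]
grip_width: 0.035
grip_force: 0.0
```

move_arm([
  {"hand": 2.5, "travel": [0, 0, 0], "twist": [0, 0, 0]},
  {"hand": 2.5, "travel": [0, 0, 0], "twist": [0, 0, 0]},
  {"hand": 2.5, "travel": [0, 0, 0], "twist": [0, 0, 0]},
])

```text
time: 20.6
position: [0.6616, -0.1691, 0.0528]
tool_rot: [0.707, 0.707, -0.0, -0.0]
ft_force: [-0.7, 0.1, 0.5]
grip_width: 0.032
grip_force: 15.0
```

move_arm([
  {"hand": 2.5, "travel": [0, 0, -0.5], "twist": [0, 0, 0]},
  {"hand": 2.5, "travel": [0, 0, -1.5], "twist": [0, 0, 0]},
  {"hand": 2.5, "travel": [0, 0, -2.5], "twist": [0, 0, 0]},
  {"hand": 2.5, "travel": [0, 0, -2.5], "twist": [0, 0, 0]},
  {"hand": 2.5, "travel": [0.8, -0.6, -1], "twist": [0, 0, 0]},
])

```text
time: 21.02
position: [0.6587, -0.1633, 0.1366]
tool_rot: [0.708, 0.707, 0.001, 0.004]
ft_force: [1.3, -0.5, -0.0]
grip_width: 0.0319
grip_force: 15.0
```

move_arm([
  {"hand": 2.5, "travel": [1.7, -1.2, 0], "twist": [0, 0, 0]},
  {"hand": 2.5, "travel": [2.6, -1.9, 0], "twist": [0, 0, 0]},
  {"hand": 2.5, "travel": [2.8, -2, 0], "twist": [0, 0, 0]},
  {"hand": 2.5, "travel": [2.8, -2, 0], "twist": [0, 0, 0]},
  {"hand": 2.5, "travel": [2.8, -2, 0], "twist": [0, 0, 0]},
])

```text
time: 21.43
position: [0.5626, -0.0325, 0.1326]
tool_rot: [0.707, 0.707, -0.0, -0.001]
ft_force: [0.1, 0.0, -0.9]
grip_width: 0.0318
grip_force: 15.0
```

move_arm([
  {"hand": 2.5, "travel": [2.8, -2, 0], "twist": [0, 0, 0]},
  {"hand": 2.5, "travel": [2.8, -2, 0], "twist": [0, 0, 0]},
  {"hand": 2.5, "travel": [2.6, -2, 0], "twist": [0, 0, 0]},
  {"hand": 2.5, "travel": [1.7, -1.4, 0], "twist": [0, 0, 0]},
  {"hand": 2.5, "travel": [1, -0.8, 0], "twist": [0, 0, 0]},
])

```text
time: 21.85
position: [0.4788, 0.0772, 0.1325]
tool_rot: [0.706, 0.708, -0.001, -0.002]
ft_force: [-0.0, 0.0, -2.1]
grip_width: 0.0318
grip_force: 15.0
```

move_arm([
  {"hand": 2.5, "travel": [0.4, -0.2, 0], "twist": [0, 0, 0]},
  {"hand": 2.5, "travel": [0, 0, 0], "twist": [0, 0, 0]},
  {"hand": 2.5, "travel": [0, 0, 0], "twist": [0, 0, 0]},
  {"hand": 2.5, "travel": [0, 0, 0], "twist": [0, 0, 0]},
])

```text
time: 22.18
position: [0.4824, 0.0779, 0.1329]
tool_rot: [0.708, 0.707, 0.001, 0.001]
ft_force: [-0.2, -0.2, -0.4]
grip_width: 0.0321
grip_force: 15.0
```

move_arm([
  {"hand": 2.5, "travel": [0.4, -0.3, 1], "twist": [0, 0, 0]},
  {"hand": 2.5, "travel": [0, 0, 2], "twist": [0, 0, 0]},
  {"hand": 2.5, "travel": [0, 0, 2], "twist": [0, 0, 0]},
  {"hand": 2.5, "travel": [0, 0, 1], "twist": [0, 0, 0]},
  {"hand": 2.5, "travel": [0, 0, 0], "twist": [0, 0, 0]},
])

```text
time: 22.6
position: [0.4772, 0.082, 0.0708]
tool_rot: [0.708, 0.707, -0.001, -0.001]
ft_force: [-0.5, 0.2, -0.4]
grip_width: 0.0323
grip_force: 15.0
```

move_arm([
  {"hand": 2.5, "travel": [0, 0, 0.6], "twist": [0, 0, 0]},
  {"hand": 2.5, "travel": [0, 0, 0.4], "twist": [0, 0, 0]},
  {"hand": 2.5, "travel": [0, 0, 0.2], "twist": [0, 0, 0]},
  {"hand": 2.5, "travel": [0, 0, 0], "twist": [0, 0, 0]},
  {"hand": 2.5, "travel": [0, 0, 0], "twist": [0, 0, 0]},
])

```text
time: 23.02
position: [0.478, 0.0829, 0.0611]
tool_rot: [0.707, 0.707, 0.0, 0.0]
ft_force: [-0.4, 0.6, -0.4]
grip_width: 0.0322
grip_force: 15.0
```

move_arm([
  {"hand": 2.5, "travel": [0, 0, 0.15], "twist": [0, 0, 0]},
  {"hand": 2.5, "travel": [0, 0, 0.05], "twist": [0, 0, 0]},
  {"hand": 2.5, "travel": [0, 0, 0], "twist": [0, 0, 0]},
  {"hand": 3.7, "travel": [0, 0, 0], "twist": [0, 0, 0]},
  {"hand": 5, "travel": [0, 0, 0], "twist": [0, 0, 0]},
])

```text
time: 23.43
position: [0.4778, 0.0829, 0.0589]
tool_rot: [0.707, 0.707, 0.0, 0.0]
ft_force: [0.0, -0.5, 0.2]
grip_width: 0.0379
grip_force: 0.0
```

move_arm([
  {"hand": 8.7, "travel": [0, 0, 0], "twist": [0, 0, 0]},
  {"hand": 8.7, "travel": [0, 0, 0], "twist": [0, 0, 0]},
  {"hand": 8.7, "travel": [0, 0, 0], "twist": [0, 0, 0]},
  {"hand": 8.7, "travel": [0, 0, -0.5], "twist": [0, 0, 0]},
  {"hand": 8.7, "travel": [0, 0, -2], "twist": [0, 0, 0]},
])

```text
time: 23.85
position: [0.4759, 0.0829, 0.0823]
tool_rot: [0.707, 0.707, -0.002, -0.002]
ft_force: [0.0, -0.4, -0.4]
grip_width: 0.069
grip_force: 0.0
```

move_arm([
  {"hand": 8.7, "travel": [0, 0, -3], "twist": [0, 0, 0]},
  {"hand": 8.7, "travel": [0, 0, -4], "twist": [0, 0, 0]},
  {"hand": 8.7, "travel": [0, 0, -4], "twist": [0, 0, 0]},
  {"hand": 8.7, "travel": [0, 0, -4], "twist": [0, 0, 0]},
  {"hand": 8.7, "travel": [0, 0, -3], "twist": [0, 0, 0]},
])

```text
time: 24.27
position: [0.4781, 0.0829, 0.2675]
tool_rot: [0.707, 0.707, 0.001, 0.001]
ft_force: [0.8, -0.1, -0.2]
grip_width: 0.0866
grip_force: 0.0
```

move_arm([
  {"hand": 8.7, "travel": [-2, 0, -2], "twist": [0, 0, 0]},
  {"hand": 8.7, "travel": [-1.5, 0, -1], "twist": [0, 0, 0]},
  {"hand": 8.7, "travel": [0, 0, 0], "twist": [0, 0, 0]},
  {"hand": 8.7, "travel": [0, 0, 0], "twist": [0, 0, 0]},
  {"hand": 8.7, "travel": [0, 0, 0], "twist": [0, 0, 0]},
])

```text
time: 24.68
position: [0.4768, 0.0483, 0.2931]
tool_rot: [0.707, 0.707, -0.0, -0.001]
ft_force: [-0.3, 0.5, -0.4]
grip_width: 0.0868
grip_force: 0.0
```

```bash
python3 look.py w6
python3 - <<'E'
from rig import robot
import cv2,numpy as np
a=robot.camera("side")["frame"];
w=cv2.imread("pics/w6.png");cv2.imwrite("pics/m6.png",np.hstack([w[:,90:],a[:,60:436,::-1]]))
E
```

```text
24.6833 [0.4768 0.0483 0.2931] [[0.0, 1.0, -0.002], [1.0, -0.0, 0.001], [0.001, -0.002, -1.0]]
```

View pics/m6.png

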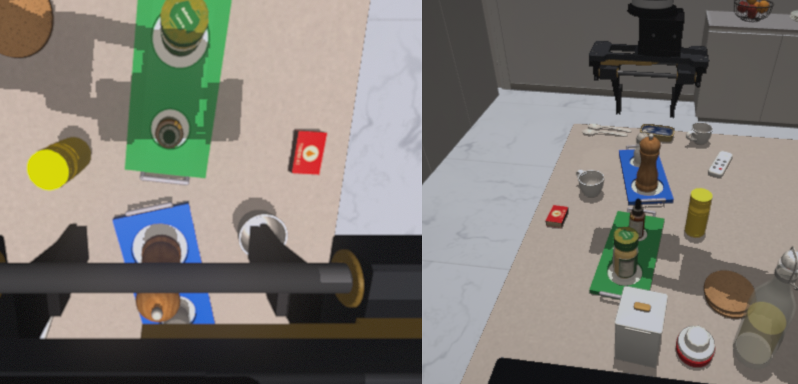

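The jar at (184,20), the dropper at (168,130) and the mill at (158,270) all stand centred in their wells. The shaker is upright beside the mill, and the cup and match box are where they were.

```bash
python3 -c "
from rig import robot
print(robot.hand_in())"
```

```text
the job is handed in; nothing more can be done
None
```

I handed the job in at about 25 s on the robot's clock: all four pieces look upright in their own wells and the cup and match box undisturbed, but no verdict came back.

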